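# Set the photometer's filter by counted clicks and load the sample

### The arm

A 6-joint arm with a two-finger parallel gripper is mounted at the origin on the work surface. World frame = base frame: x ahead of the robot, y to its left, z up, the work surface at z = 0. Lengths are in m, angles in rad, forces in N, time in s.
With the tool pointing down it reaches from about 0.375 to 0.975 m from the base axis. Payload 3.8 kg.
Tool frame: the origin (TCP) lies midway between the tips of the shut fingers; the grasp point (between the pads) lies 19 mm behind it; z points along the fingers, y is the line along which they close (so a half turn about z gives the same grasp; the last joint's range is limited). The gripper opens to 88 mm and grips with 3 to 60 N. Pads are 18 mm wide; open, the fingers measure 123 mm over their backs; the gripper's body (75 mm by 187 mm) begins 45 mm behind the grasp point.
Start: joints at [1.144, 0.264, 1.604, -0, 1.274, -0.037], TCP at [0.256, 0.624, 0.239] pointing down, gripper open.
Joint ranges: [-2.63, 2.63], [-0.94, 2.18], [0.31, 2.57], [-1.31, 4.45], [0, 2.66], [-2.55, 2.55]. Speed limits (rad/s): [2.57, 2.57, 3.14, 3.14, 3.14, 3.14].

### API

Orientations are given as a unit quaternion [w, x, y, z].
In Python, from bench import readout, capture, hand_in gives the robot as it stands.
- The arm moves only by the tool jog_arm, never from a script. Its argument "moves" is a list of rows, each a list of 5 numbers: the finger opening in mm, from 0 to 88.1, then the shift along the world's x, y, z in mm, then the turn about the world's z in degrees. In form: [[jaw, tx, ty, tz, twist], ...]. A call has 1 to 5 rows; each row is the pose to reach, as a shift and turn from the pose commanded when the call began; what a row does not reach only later rows make up. A row lasts 1/10 s, in which the tool goes at most 50 mm and 8.59 degrees, less where a joint would pass 70% of its speed; a pose out of reach is approached as far as the arm can. A call with a gripper value outside its range is refused whole. The fingers move at their own pace and stop on an object; "force" is the grip in N (left out, the last holds). Time passes only in rows, so rows that repeat a pose let the fingers close. It gives the time, the measured TCP pose, the force, the opening and the grip force at its end, in the units of the state.
- readout.get_obs(): the state, without advancing time (a new reading comes with each control period).
- capture(name): name is "scene" or "top"; returns a dict with "color" (400x640x3 uint8, red, green, blue), "intrinsics" (3x3 intrinsics, pixels), "pose" (4x4, takes a point from camera to world coordinates). Camera axes: x right, y up, looking along -z (the intrinsics and any distortion apply to the point x, -y, -z); pixel columns grow to the right and rows downward; lengths in m; the calibration is good to about 2 mm. A picture is of the moment at which its call begins. There is no depth.
- hand_in(): hands the job in; it is judged then, once.
The state is a dict: "t": time; "qpos": joint angles; "joint_vel": joint speeds; "joint_torque": joint torques, N m; "eef_pos": TCP position; "tool_rot": TCP orientation; "ft_force": force on the tool from outside, world axes, zero at the start; "ft_torque": the same for the moment, N m; "grip_width": finger opening in m; "grip_force": force on a finger pad.
Only numpy, scipy, OpenCV 4.12 (cv2) and the standard library are available. Lean on these libraries where they do the work, as an engineer would, in place of code of your own. Each camera call takes 0.05 s, during which the arm holds its last target. There are 200 camera calls.

### The job

Get the photometer ready to read the yellow-capped sample vial. Pinch the black filter selector lightly (under 20 N a finger), turn it anticlockwise past its first click position until you feel it firmly against its stop, pressing on the stop no harder than it takes to turn through a click, then turn it clockwise exactly four clicks on from the first position and leave it resting in that click. Stand the yellow-capped vial upright in the photometer's well, eased gently down until it is fully home, let go of everything, and leave the other vials, the cups, lids and marker where they are.

Things in the scene. Friction and masses are not known exactly. Their poses are not given: they have to be found in the camera images.
- photometer: Off-white filter photometer, 230 mm (x, front to back) by 260 mm (y), fixed, on a 2 mm yellow sheet that covers the work area. Origin: centre of underside, z up, front towards -x. Flat panel 85 mm above the origin; on it the black selector knob at local (-0.035, -0.068) and the open well at (-0.035, 0.062). Behind local x = 0.025 a display hump rises 22 mm above the panel.
- selector (a joint): Angle of the selector knob, rad, growing clockwise seen from above. 0 is the first click position; the others follow every 0.419 (24 deg), 8 in all. Sprung detent: leaving a click takes 0.2 N m, which falls evenly to nothing half way; from there it pulls on into the next click and rests there. Let go beyond the first position, it springs back to 0. It starts in the third to sixth.
- stop_lug: The selector's anticlockwise stop, inside the housing, unseen; origin on the knob's axis at panel height, which does not tell where it stops. It stops the knob 0.03 to 0.18 rad beyond the first click position, set differently on each unit: found only by feel. Firmly home: 0.05 to 0.2 N m on the stop, beside what the detent takes (the knob touches it 45 mm from the axis); more forces it.
- selector_grip (a point): Point on the knob's vertical axis, 26 mm above the panel, the height to grip. The point's x axis lies along the grip bar: 42 mm long, 12 mm thick, its top 36 mm above the panel. At its foot a flat round skirt, 38 mm across, reaches 4 mm above the panel; keep fingertips above it. A pinch of 12 to 18 N a finger across the bar carries it through the clicks; a weaker one lets the bar twist in the jaws.
- selector_pointer (a point): End of the knob's pointer: the white line on top of the bar, 21 mm from the knob's axis, along the point's own -x, 36 mm above the panel. At the first click position it points along the photometer's own direction (0.559, -0.829) and turns clockwise from there. White dots on the dial mark the 8 positions.
- well_floor (a point): Centre of the flat floor of the vial well, 36 mm below the panel. The well is a round vertical hole, 28 mm across, with a 1.5 mm chamfer, open at the panel; a flat dark ring, 17 mm in radius and 2 mm high, marks its mouth.
- vial: The sample: clear vial with amber contents and a yellow cap, standing on the sheet, 45 g. Glass 25 mm across and 56 mm tall, cap 28 mm across from 56 to 72 mm above the origin, which is the centre of the underside; z along its axis. Fully home its underside is on the well's floor and its cap stands above the panel.
- blank_vial: vial of the same size as the sample vial but with a white cap (the blank). Origin: centre of its underside. Bystander.
- standard_vial: vial of the same size as the sample vial but with a dark blue cap (the standard). Origin: centre of its underside. Bystander.
- cup1: urine cup with a yellow screw lid, 64 mm across and 58 mm tall, standing on the sheet. Origin: centre of its underside. Bystander.
- cup2: urine cup with a yellow screw lid, 64 mm across and 58 mm tall, standing on the sheet. Origin: centre of its underside. Bystander.
- cup3: urine cup with a yellow screw lid, 64 mm across and 58 mm tall, standing on the sheet. Origin: centre of its underside. Bystander.
- cup4: urine cup with a yellow screw lid, 64 mm across and 58 mm tall, standing on the sheet. Origin: centre of its underside. Bystander.
- loose_lid1: loose yellow cup lid lying on the sheet, 64 mm across, 12 mm high. Origin: centre of its underside. Bystander.
- loose_lid2: loose yellow cup lid lying on the sheet, 64 mm across, 12 mm high. Origin: centre of its underside. Bystander.
- marker: marker pen lying on the sheet, 137 mm long, 12 mm thick. Origin: under its middle. Bystander.
Things that resemble listed ones, but are neither listed nor needed, are in the scene too. Leave any green look-alike of the vial alone.

How it is judged:
By the outcome, as a careful person would: the job done as asked, in the order asked, and still so for the second after the job is handed in, with the robot touching nothing.
It also fails if it takes over 67 s, if anything falls off the work surface, if the arm or the gripper's body presses on something with over 40 N, if the wrist force passes 120 N, or if a joint passes its speed limit or range.

## Working session

There is one attempt and no reset: what is moved stays moved. The work goes in short steps, Python scripts to look and compute and a tool call to move; the robot and the scene stay as the last step left them, time stands still between calls to the robot, and variables do not carry over. Pictures are saved under pics/ and viewed, at most 10 in all, crops included, and the job is handed in when it is done.

Besides the shell and the picture viewer there is one more tool, called as name(argument=value, ...) on one line, values as JSON. jog_arm: Moves the arm, as the interface text tells. Its arguments: {"type":"object","properties":{"moves":{"type":"array","items":{"type":"array","items":{"type":"number"}}},"force":{"type":"number"}},"required":["moves"]}

```bash
mkdir -p pics; cat > h.py <<'E'
import numpy as np, cv2, json
from bench import readout, capture, hand_in
def ray(c,u,v):
    K=np.array(c["intrinsics"]);T=np.array(c["pose"])
    d=np.linalg.inv(K)@[u,v,1]; d=T[:3,:3]@np.array([d[0],-d[1],-d[2]]); return T[:3,3],d
def onz(c,u,v,z):
    o,d=ray(c,u,v); return o+d*(z-o[2])/d[2]
def proj(c,p):
    K=np.array(c["intrinsics"]);T=np.array(c["pose"])
    q=T[:3,:3].T@(np.array(p)-T[:3,3]); q=K@[q[0],-q[1],-q[2]]; return q[:2]/q[2]
def save(c,n): cv2.imwrite("pics/"+n,c["color"][:,:,::-1])
E
python3 - <<'E'
from h import *
o=readout.get_obs(); print({k:np.round(v,3) for k,v in o.items()})
for n in("top","scene"):
    c=capture(n); save(c,n+".png"); np.savez(n+".npz",**{k:np.array(v) for k,v in c.items()}); print(n,c.keys(),np.round(c["intrinsics"],1).tolist(),np.round(c["pose"],3).tolist())
E
```

```text
{'t': np.float64(0.0), 'qpos': array([ 1.144,  0.265,  1.605, -0.   ,  1.274, -0.037]), 'joint_vel': array([-0.001,  0.002, -0.002, -0.001, -0.   , -0.   ]), 'joint_torque': array([-0.0000e+00, -5.0209e+01, -3.5688e+01,  7.3000e-02,  2.9000e-02,
       -0.0000e+00]), 'eef_pos': array([0.256, 0.624, 0.237]), 'tool_rot': array([-0.   ,  0.194,  0.981, -0.001]), 'ft_force': array([-0.158, -0.2  ,  0.491]), 'ft_torque': array([-0.02 , -0.026,  0.012]), 'grip_force': np.float64(0.0), 'grip_width': np.float64(0.088)}
top dict_keys(['color', 'intrinsics', 'pose']) [[363.3, 0.0, 319.8], [0.0, 363.3, 204.4], [0.0, 0.0, 1.0]] [[0.009, 0.983, -0.183, 0.399], [-1.0, 0.014, 0.024, -0.107], [0.026, 0.183, 0.983, 0.894], [0.0, 0.0, 0.0, 1.0]]
scene dict_keys(['color', 'intrinsics', 'pose']) [[394.1, 0.0, 314.7], [0.0, 394.1, 200.6], [0.0, 0.0, 1.0]] [[0.219, -0.603, 0.767, 1.2], [0.976, 0.116, -0.186, -0.279], [0.023, 0.789, 0.614, 0.598], [0.0, 0.0, 0.0, 1.0]]
```

View pics/top.png

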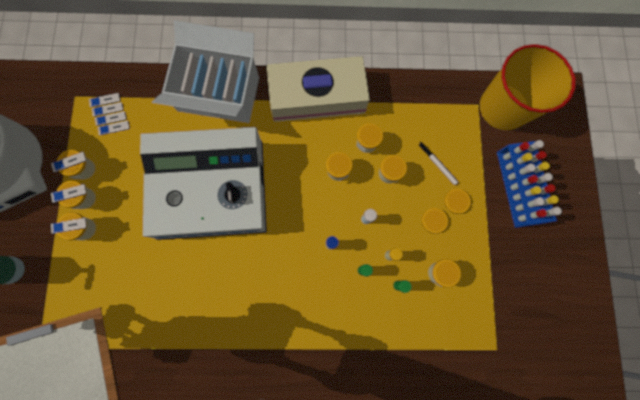

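View pics/scene.png

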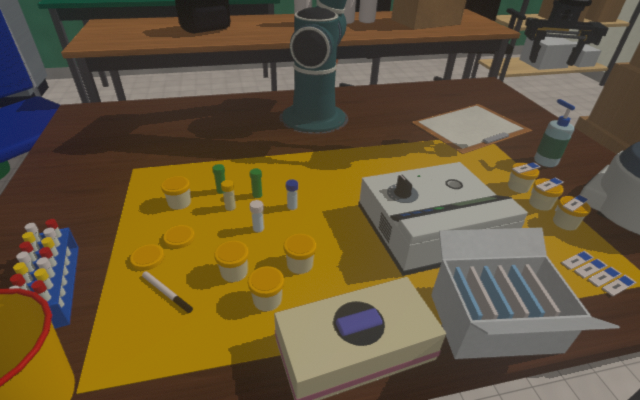

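```bash
python3 - <<'E'
import numpy as np,cv2
t=np.load("top.npz")["color"][:,:,::-1];s=np.load("scene.npz")["color"][:,:,::-1]
def cr(i,u,v,w,h): return cv2.resize(i[v:v+h,u:u+w],(400,300),interpolation=cv2.INTER_CUBIC)
cv2.imwrite("pics/c.png",np.vstack([np.hstack([cr(t,212,173,40,40*3//4),cr(s,380,165,60,45)]),np.hstack([cr(t,375,235,40,30),cr(s,205,170,60,45)])]))
cv2.imwrite("pics/c2.png",cv2.resize(t[120:245,130:280],(800,667),interpolation=cv2.INTER_CUBIC)[:600])
E
```

```text
(no output)
```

View pics/c.png

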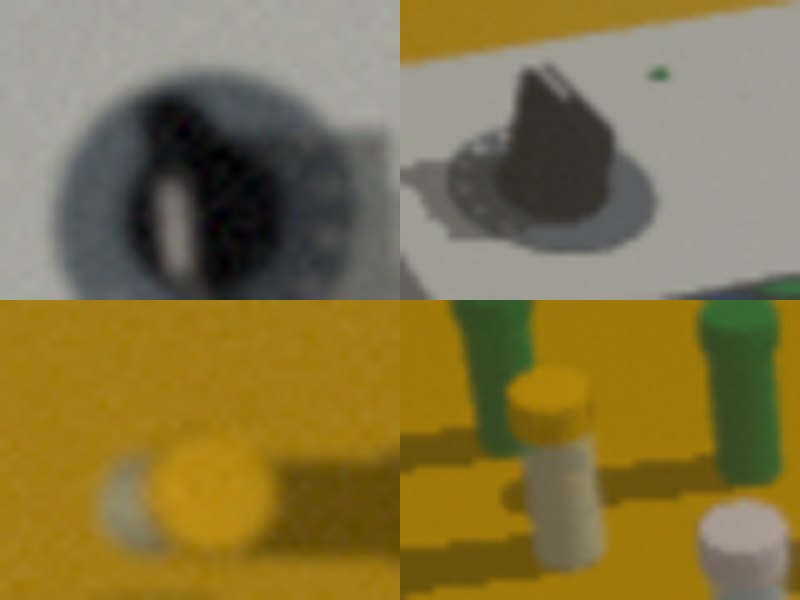

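View pics/c2.png

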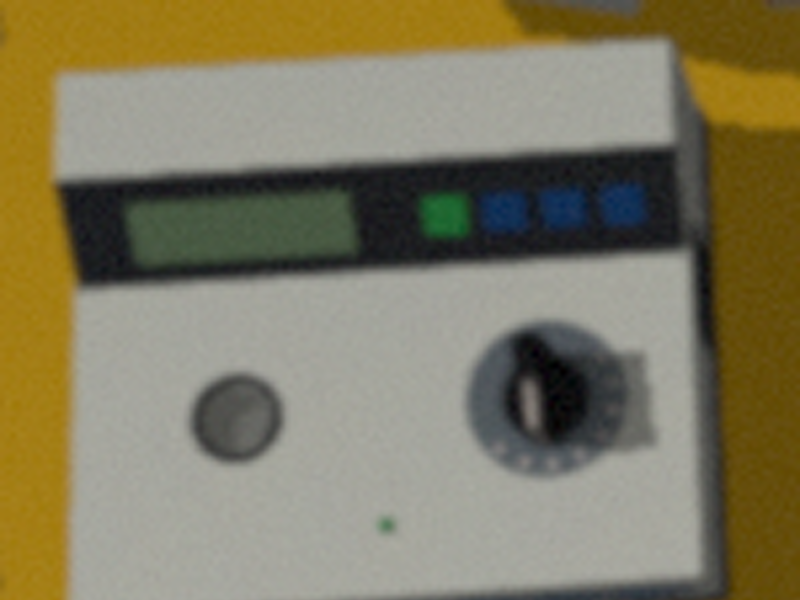

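```bash
python3 - <<'E'
from h import *
t=dict(np.load("top.npz"));s=dict(np.load("scene.npz"))
def ell(c,roi,maskf,z,hull=True):
    u,v,w,h=roi; im=cv2.resize(c["color"][v:v+h,u:u+w],None,fx=8,fy=8,interpolation=cv2.INTER_CUBIC).astype(int)
    m=maskf(im).astype(np.uint8); cs,_=cv2.findContours(m,0,1); k=max(cs,key=cv2.contourArea)
    if hull:k=cv2.convexHull(k)
    e=cv2.fitEllipse(k); p=((e[0][0]+.5)/8-.5+u,(e[0][1]+.5)/8-.5+v)
    print(np.round(p,2),np.round(np.array(e[1])/8,1),np.round(onz(c,*p,z),4)); return onz(c,*p,z)
dark=lambda im:(im.sum(2)<330)
print("well");w=ell(t,(160,184,28,28),dark,.089)
w2=ell(s,(438,172,32,24),dark,.089)
# dial: color unlike panel; restrict left part to avoid shadow -> hull incl shadow avoided via blue-red
bl=lambda im:((im[:,:,2]-im[:,:,0])>4)&(im.sum(2)>150)
print("dial");d=ell(t,(212,174,36,40),bl,.087)
d2=ell(s,(380,174,50,32),bl,.087)
for a,b in((w,d),(w2,d2)): print("dist",np.linalg.norm((a-b)[:2]),"yaw",np.degrees(np.arctan2(-(a-b)[0],(a-b)[1])))
cap=lambda im:(im[:,:,0]>190)
print(t["color"][254,394:399].tolist(),t["color"][240,390].tolist(),s["color"][184:188,227].tolist())
hv=lambda th:(lambda im:(im[:,:,0]>th)&(im[:,:,2]<90))
for th in(185,195): ell(t,(384,242,24,24),hv(th),.074)
K=(d+d2)/2
for z in(.087,.123):print("axis proj",z,proj(t,[d[0],d[1],z]),proj(s,[d[0],d[1],z]))
# pointer white line
for c,(u,v,w_,h_) in((t,(222,180,18,26)),(s,(394,170,18,14))):
    im=c["color"][v:v+h_,u:u+w_].astype(int).sum(2); print(im.tolist() if c is t else "")
E
```

```text
well
[173.9  197.97] [16.1 17.3] [0.5592 0.1994 0.089 ]
[453.73 183.79] [ 9.6 17.8] [0.5631 0.1975 0.089 ]
dial
[231.96 194.18] [27.9 29.4] [0.5702 0.0711 0.087 ]
[413.04 198.29] [1.9 2.9] [0.5936 0.0856 0.087 ]
dist 0.12870125000258215 yaw 4.89893229838869
dist 0.11595058283839706 yaw 15.2279220537085
[[179, 136, 13], [181, 138, 16], [179, 136, 14], [181, 136, 18], [181, 136, 17]] [164, 125, 23] [[173, 131, 10], [172, 131, 10], [158, 120, 10], [135, 103, 10]]
[392.23 253.66] [1.5 2.1] [ 0.4413 -0.2919  0.074 ]Traceback (most recent call last):
  File "<stdin>", line 20, in <module>
  File "<stdin>", line 5, in ell
ValueError: max() iterable argument is empty
```

```bash
python3 - <<'E'
from h import *
t=dict(np.load("top.npz"));s=dict(np.load("scene.npz"))
im=cv2.GaussianBlur(cv2.resize(t["color"][242:266,384:408],None,fx=8,fy=8,interpolation=cv2.INTER_CUBIC),(0,0),4).astype(int)
for th in (170,173,176):
    m=((im[:,:,0]>th)&(im[:,:,2]<60)).astype(np.uint8); k=max(cv2.findContours(m,0,1)[0],key=cv2.contourArea); (x,y),r=cv2.minEnclosingCircle(k)
    e=cv2.fitEllipse(k);p=((e[0][0]+.5)/8-.5+384,(e[0][1]+.5)/8-.5+242); print(th,np.round(p,2),np.array(e[1])/8,onz(t,*p,.074).round(4))
# scene cap top: pixel from crop (548,390) scale 6.667
p=(205+148/6.667-.5,170+ 90/6.667-.5);print("scene cap",p,onz(s,*p,.074).round(4))
p=(205+170/6.667-.5,170+258/6.667-.5);print("scene base",p,onz(s,*p,.002).round(4))
d=np.array([.5702,.0711])
for z in(.087,.123):print("axis proj",z,proj(t,[*d,z]),proj(s,[*d,z]))
for c,(u,v,w,h) in((t,(224,186,12,20)),(s,(394,170,20,16))):
    g=c["color"][v:v+h,u:u+w].astype(int).min(2); print("\n".join(" ".join("%3d"%a for a in r) for r in g))
E
```

```text
170 [395.51 253.48] [10.45572186 10.67805195] [ 0.4418 -0.2994  0.074 ]
173 [395.44 253.63] [ 9.77493572 10.0698719 ] [ 0.4415 -0.2992  0.074 ]
176 [395.32 253.77] [8.79473686 9.56240177] [ 0.4411 -0.2989  0.074 ]
scene cap (226.69889005549723, 182.9993250337483) [ 0.4435 -0.3023  0.074 ]
scene base (229.9987250637468, 208.19806509674515) [ 0.4457 -0.3027  0.002 ]
axis proj 0.087 [231.98056065 194.18776913] [402.49772306 192.65876291]
axis proj 0.123 [228.46348978 190.67541696] [405.20023314 179.11127698]
 78  65  45  19  26   9   0  16  15  30  44  54
 79  70  48  27  20  20  17   5  10  16  16  28
 75  65  48  23  20  20  10  10   8   0   0  18
 74  63  42  25  24  29  19   5   7  10  11   0
 71  54  34  34  42  44  34  21   3  11  12   5
 62  43  33  48  71  73  50  26   8  12   2  15
 59  32  27  56  87  95  68  34   8   5  16  13
 52  25  22  57  93 106  83  42  14  18  13  11
 54  29  27  51  91 108  84  51  20   2   0  10
 50  20  21  50  89 113  93  51  18   2   8  12
 54  30  14  48  91 114  98  54  20   3  16   2
 61  33  26  40  83 113  96  58  24   7  13  12
 66  47  28  
[... 950 characters left out ...]
  46  46  64  96 105  92 116 141 148 149 149 148 149 148 149
147 148 145 108  62  40  41  44  64  97 102  89 115 140 148 149 148 149 149 149
149 148 144  96  53  39  39  39  44  63  87  73  75 114 139 148 149 149 149 149
148 148 144  89  46  39  40  41  43  44  54  51  49  72 115 140 148 148 147 149
149 147 141  85  47  40  39  41  42  41  44  46  44  50  74 114 141 147 148 149
147 146 125  75  44  42  40  42  41  42  42  44  45  47  50  73 116 140 147 148
145 141 106  62  43  40  43  40  41  41  41  41  45  45  46  51  73 115 142 149
124 118  81  50  41  40  40  42  41  42  43  40  42  46  48  47  51  78 132 147
102 118  82  48  40  41  42  42  42  40  42  43  42  44  45  46  47  61 116 143
```

The well is at top-view pixel (174,198), the knob at (232,194) with its white line running towards (230,201), which is the sixth click. The yellow cap is at (395.5,253.6). I'm moving to above the knob.

jog_arm(moves=[[40,15.7,-27.6,0,-7.4],[40,31.4,-55.2,0,-14.8],[40,47.1,-82.8,0,-22.2],[40,62.8,-110.4,0,-29.6],[40,78.5,-138,0,-37]], force=14)

```text
t: 0.6
eef_pos: [0.3352, 0.4849, 0.2381]
tool_rot: [-0.0, 0.497, 0.868, -0.001]
ft_force: [1.2, 0.1, 0.1]
grip_width: 0.0503
grip_force: 0.0
```

jog_arm(moves=[[40,15.7,-27.6,0,-7.4],[40,31.4,-55.2,0,-14.8],[40,47.1,-82.8,0,-22.2],[40,62.8,-110.4,0,-29.6],[40,78.5,-138,0,-37]])

```text
t: 1.1
eef_pos: [0.4137, 0.347, 0.2382]
tool_rot: [-0.0, 0.747, 0.665, -0.0]
ft_force: [-0.5, -0.3, 0.3]
grip_width: 0.0399
grip_force: 0.0
```

jog_arm(moves=[[40,15.7,-27.6,0,-7.4],[40,31.4,-55.2,0,-14.8],[40,47.1,-82.8,0,-22.2],[40,62.8,-110.4,0,-29.6],[40,78.5,-138,0,-37]])

```text
t: 1.6
eef_pos: [0.4921, 0.209, 0.2383]
tool_rot: [-0.0, 0.919, 0.394, -0.0]
ft_force: [0.5, 0.2, -0.5]
grip_width: 0.0399
grip_force: 0.0
```

jog_arm(moves=[[40,15.7,-27.6,0,-7.4],[40,31.4,-55.2,0,-14.8],[40,47.1,-82.8,0,-22.2],[40,62.8,-110.4,0,-29.6],[40,78.5,-138,0,-37]])

```text
t: 2.1
eef_pos: [0.5706, 0.0711, 0.2382]
tool_rot: [-0.0, 0.997, 0.082, -0.0]
ft_force: [0.6, -0.1, -0.4]
grip_width: 0.0404
grip_force: 0.0
```

jog_arm(moves=[[40,0,0,-40,0],[40,0,0,-75,0],[40,0,0,-100,0],[40,0,0,-106,0],[40,0,0,-110,0]])

```text
t: 2.6
eef_pos: [0.5699, 0.0723, 0.1279]
tool_rot: [-0.0, 0.996, 0.084, -0.001]
ft_force: [0.2, 0.7, 0.7]
grip_width: 0.0399
grip_force: 0.0
```

jog_arm(moves=[[40,0,0,-8,0],[40,0,0,-16,0],[40,0,0,-24,0],[40,0,0,-30,0],[40,0,0,-32,0]])

```text
t: 3.1
eef_pos: [0.57, 0.0724, 0.0959]
tool_rot: [0.0, 0.996, 0.084, -0.001]
ft_force: [-0.3, -0.0, -0.4]
grip_width: 0.04
grip_force: 0.0
```

```bash
cat > st.py <<'E'
from h import *
o=readout.get_obs(); q=o["tool_rot"]
print("t",round(float(o["t"]),2),"p",np.round(o["eef_pos"]*1000,1),"xang",round(np.degrees(2*np.arctan2(q[2],q[1])),2),"F",np.round(o["ft_force"],2),"T",np.round(o["ft_torque"],3),"w",round(o["grip_width"]*1000,1),"gf",round(float(o["grip_force"]),1),"tq",np.round(o["joint_torque"],3))
E
python3 st.py
```

```text
t 3.1 p [570.   72.4  95.9] xang 9.67 F [-0.34 -0.01 -0.39] T [0.012 0.131 0.01 ] w 40.0 gf 0.0 tq [-3.0000e-03 -4.2709e+01 -3.1395e+01  1.8000e-02 -1.3100e-01  0.0000e+00]
```

jog_arm(moves=[[24,0,0,0,0],[16,0,0,0,0],[8,0,0,0,0],[8,0,0,0,0],[8,0,0,0,0]], force=15)

```text
t: 3.6
eef_pos: [0.5713, 0.0701, 0.0971]
tool_rot: [0.002, 0.996, 0.085, 0.001]
ft_force: [1.2, -8.2, 0.3]
grip_width: 0.0116
grip_force: 15.0
```

```bash
python3 st.py
```

```text
t 3.6 p [571.3  70.1  97.1] xang 9.7 F [ 1.16 -8.16  0.31] T [-1.268 -0.081 -0.158] w 11.6 gf 15.0 tq [  4.875 -42.574 -30.867   2.115   0.12   -0.14 ]
```

jog_arm(moves=[[8,0.5,-2.4,0,0],[8,0.5,-2.4,0,0],[8,0.5,-2.4,0,0]])

```text
t: 3.9
eef_pos: [0.5713, 0.07, 0.0971]
tool_rot: [-0.0, 0.996, 0.084, 0.0]
ft_force: [-1.2, 0.2, 2.3]
grip_width: 0.0117
grip_force: 15.0
```

```bash
python3 st.py
```

```text
t 3.9 p [571.3  70.   97.1] xang 9.66 F [-1.24  0.19  2.32] T [-0.047  0.229 -0.154] w 11.7 gf 15.0 tq [ 2.1300e-01 -4.1415e+01 -3.0467e+01  3.1000e-02 -2.0500e-01 -1.4300e-01]
```

jog_arm(moves=[[8,0,0,0,4.8],[8,0,0,0,9.6],[8,0,0,0,14.4],[8,0,0,0,19.2],[8,0,0,0,24]])

```text
t: 4.4
eef_pos: [0.5714, 0.0697, 0.0971]
tool_rot: [0.001, 0.957, 0.292, 0.0]
ft_force: [0.3, -0.9, 1.6]
grip_width: 0.0121
grip_force: 15.0
```

```bash
python3 st.py
```

```text
t 4.4 p [571.4  69.7  97.1] xang 33.92 F [ 0.29 -0.92  1.55] T [-0.39   0.127 -0.145] w 12.1 gf 15.0 tq [  1.169 -41.543 -30.325   0.424  -0.066   0.72 ]
```

jog_arm(moves=[[8,0,0,0,4.8],[8,0,0,0,9.6],[8,0,0,0,14.4],[8,0,0,0,19.2],[8,0,0,0,24]])

```text
t: 4.9
eef_pos: [0.5717, 0.0695, 0.0971]
tool_rot: [0.001, 0.875, 0.484, 0.0]
ft_force: [0.9, -3.2, 1.0]
grip_width: 0.0122
grip_force: 15.0
```

```bash
python3 st.py
```

```text
t 4.9 p [571.7  69.5  97.1] xang 57.92 F [ 0.85 -3.16  0.98] T [-0.507  0.036 -0.21 ] w 12.2 gf 15.0 tq [  1.683 -41.787 -30.117   0.663   0.188   0.71 ]
```

jog_arm(moves=[[8,0.3,-0.7,0,4.8],[8,0.3,-0.7,0,9.6],[8,0.3,-0.7,0,14.4],[8,0.3,-0.7,0,19.2],[8,0.3,-0.7,0,24]], force=16.5)

```text
t: 5.4
eef_pos: [0.572, 0.0693, 0.0971]
tool_rot: [0.001, 0.755, 0.655, 0.001]
ft_force: [1.3, -0.4, 1.2]
grip_width: 0.012
grip_force: 16.5
```

```bash
python3 st.py
```

```text
t 5.4 p [572.   69.3  97.1] xang 81.91 F [ 1.25 -0.4   1.18] T [-0.169 -0.051 -0.256] w 12.0 gf 16.5 tq [  0.655 -41.899 -30.019   0.176   0.317   0.703]
```

jog_arm(moves=[[8,0,0,0,4.8],[8,0,0,0,9.6],[8,0,0,0,14.4],[8,0,0,0,19.2],[8,0,0,0,22]])

```text
t: 5.9
eef_pos: [0.5724, 0.0693, 0.0972]
tool_rot: [0.001, 0.616, 0.787, 0.001]
ft_force: [3.0, 0.2, -0.6]
grip_width: 0.0114
grip_force: 16.5
```

```bash
python3 st.py
```

```text
t 5.9 p [572.4  69.3  97.2] xang 103.88 F [ 3.03  0.18 -0.6 ] T [-0.03  -0.24   0.153] w 11.4 gf 16.5 tq [  0.293 -42.278 -29.78    0.279   0.655   0.468]
```

jog_arm(moves=[[8,0.3,0,0,6],[8,0.3,0,0,12],[8,0.3,0,0,18],[8,0.3,0,0,23],[8,0.3,0,0,23]], force=17.5)

```text
t: 6.4
eef_pos: [0.5727, 0.0695, 0.0972]
tool_rot: [0.001, 0.448, 0.894, 0.001]
ft_force: [3.0, 1.0, -0.7]
grip_width: 0.0116
grip_force: 17.5
```

```bash
python3 st.py
```

```text
t 6.4 p [572.7  69.5  97.2] xang 126.73 F [ 3.03  1.03 -0.75] T [ 0.054 -0.334  0.198] w 11.6 gf 17.5 tq [ -0.072 -42.232 -29.356   0.131   0.907  -0.43 ]
```

jog_arm(moves=[[8,0,0,0,1],[8,0,0,0,2],[8,0,0,0,2]])

```text
t: 6.7
eef_pos: [0.5726, 0.0695, 0.0971]
tool_rot: [0.001, 0.433, 0.901, 0.001]
ft_force: [4.5, 0.2, -0.0]
grip_width: 0.0118
grip_force: 17.5
```

```bash
python3 st.py
```

```text
t 6.7 p [572.6  69.5  97.1] xang 128.65 F [ 4.5   0.22 -0.01] T [ 0.144 -0.715 -0.002] w 11.8 gf 17.5 tq [ -0.19  -42.137 -28.061  -0.109   1.686  -0.082]
```

jog_arm(moves=[[8,0,0,0,1],[8,0,0,0,1]])

```text
t: 6.9
eef_pos: [0.5726, 0.0695, 0.0971]
tool_rot: [0.001, 0.426, 0.905, 0.001]
ft_force: [5.3, 0.8, -1.3]
grip_width: 0.0121
grip_force: 17.5
```

```bash
python3 st.py
```

```text
t 6.9 p [572.6  69.5  97.1] xang 129.61 F [ 5.27  0.78 -1.3 ] T [ 0.099 -0.705 -0.164] w 12.1 gf 17.5 tq [ -0.044 -42.112 -28.006  -0.214   1.728  -0.273]
```

jog_arm(moves=[[8,1.5,0,0,0.6],[8,1.5,0,0,0.6]])

```text
t: 7.1
eef_pos: [0.5727, 0.0695, 0.0971]
tool_rot: [-0.001, 0.421, 0.907, -0.0]
ft_force: [-0.3, 0.6, 5.1]
grip_width: 0.0117
grip_force: 17.5
```

```bash
python3 st.py
```

```text
t 7.1 p [572.7  69.5  97.1] xang 130.24 F [-0.34  0.63  5.07] T [ 0.15   0.051 -0.12 ] w 11.7 gf 17.5 tq [ -0.703 -39.726 -28.852  -0.448  -0.     -0.23 ]
```

jog_arm(moves=[[8,0,0,0,0.6],[8,0,0,0,0.6]])

```text
t: 7.3
eef_pos: [0.5727, 0.0695, 0.0971]
tool_rot: [-0.0, 0.416, 0.909, 0.0]
ft_force: [-0.6, 1.0, 4.5]
grip_width: 0.0117
grip_force: 17.5
```

```bash
python3 st.py
```

```text
t 7.3 p [572.7  69.5  97.1] xang 130.87 F [-0.6   1.02  4.48] T [ 0.172  0.121 -0.179] w 11.7 gf 17.5 tq [ -0.775 -39.588 -28.794  -0.48   -0.077  -0.215]
```

jog_arm(moves=[[8,0,0,0,0.6],[8,0,0,0,0.6]])

```text
t: 7.5
eef_pos: [0.5727, 0.0695, 0.0971]
tool_rot: [-0.0, 0.411, 0.912, 0.0]
ft_force: [0.1, 1.0, 5.3]
grip_width: 0.012
grip_force: 17.5
```

```bash
python3 st.py
```

```text
t 7.5 p [572.7  69.5  97.1] xang 131.47 F [0.1  1.04 5.35] T [ 0.271  0.078 -0.172] w 12.0 gf 17.5 tq [ -0.793 -39.627 -28.78   -0.478  -0.063  -0.199]
```

jog_arm(moves=[[8,0,0,0,0.6],[8,0,0,0,0.6]])

```text
t: 7.7
eef_pos: [0.5728, 0.0695, 0.0971]
tool_rot: [-0.0, 0.406, 0.914, 0.0]
ft_force: [-0.2, 1.1, 4.9]
grip_width: 0.0121
grip_force: 17.5
```

```bash
python3 st.py
```

```text
t 7.7 p [572.8  69.5  97.1] xang 132.07 F [-0.24  1.13  4.92] T [ 0.142  0.071 -0.054] w 12.1 gf 17.5 tq [ -0.809 -39.674 -28.778  -0.476  -0.044  -0.186]
```

jog_arm(moves=[[8,0,0,0,0.6],[8,0,0,0,0.6]])

```text
t: 7.9
eef_pos: [0.5727, 0.0695, 0.0971]
tool_rot: [-0.0, 0.401, 0.916, 0.0]
ft_force: [-0.4, 0.3, 5.5]
grip_width: 0.0118
grip_force: 17.5
```

```bash
python3 st.py
```

```text
t 7.9 p [572.7  69.5  97.1] xang 132.68 F [-0.41  0.31  5.48] T [ 0.244  0.085 -0.055] w 11.8 gf 17.5 tq [ -0.83  -39.664 -28.764  -0.478  -0.044  -0.174]
```

jog_arm(moves=[[8,0,0,0,0.6],[8,0,0,0,0.6]])

```text
t: 8.1
eef_pos: [0.5728, 0.0695, 0.0971]
tool_rot: [-0.0, 0.397, 0.918, 0.0]
ft_force: [-0.8, 2.4, 4.2]
grip_width: 0.0118
grip_force: 17.5
```

```bash
python3 st.py
```

```text
t 8.1 p [572.8  69.5  97.1] xang 133.28 F [-0.79  2.37  4.16] T [ 0.218  0.098 -0.111] w 11.8 gf 17.5 tq [-8.5100e-01 -3.9686e+01 -2.8763e+01 -4.8000e-01 -3.3000e-02 -1.6400e-01]
```

jog_arm(moves=[[8,0,0,0,0.6],[8,0,0,0,0.6]])

```text
t: 8.3
eef_pos: [0.5728, 0.0695, 0.0971]
tool_rot: [-0.0, 0.392, 0.92, 0.0]
ft_force: [0.0, 2.6, 4.8]
grip_width: 0.0116
grip_force: 17.5
```

```bash
python3 st.py
```

```text
t 8.3 p [572.8  69.5  97.1] xang 133.88 F [0.   2.59 4.8 ] T [ 0.241  0.142 -0.113] w 11.6 gf 17.5 tq [-8.7700e-01 -3.9680e+01 -2.8754e+01 -4.8200e-01 -3.2000e-02 -1.5300e-01]
```

jog_arm(moves=[[8,0,0,0,0.6],[8,0,0,0,0.6]])

```text
t: 8.5
eef_pos: [0.5728, 0.0695, 0.0971]
tool_rot: [-0.0, 0.387, 0.922, 0.0]
ft_force: [0.1, 1.2, 5.1]
grip_width: 0.0123
grip_force: 17.5
```

```bash
python3 st.py
```

```text
t 8.5 p [572.8  69.5  97.1] xang 134.48 F [0.12 1.19 5.14] T [ 0.202  0.114 -0.087] w 12.3 gf 17.5 tq [-8.9000e-01 -3.9713e+01 -2.8753e+01 -4.8300e-01 -1.5000e-02 -1.4400e-01]
```

jog_arm(moves=[[8,0,0,0,0.6],[8,0,0,0,0.6]])

```text
t: 8.7
eef_pos: [0.5728, 0.0695, 0.0971]
tool_rot: [-0.0, 0.382, 0.924, 0.0]
ft_force: [-0.3, 2.0, 5.3]
grip_width: 0.0115
grip_force: 17.5
```

```bash
python3 st.py
```

```text
t 8.7 p [572.8  69.5  97.1] xang 135.08 F [-0.27  1.97  5.35] T [ 0.241  0.116 -0.085] w 11.5 gf 17.5 tq [-9.1700e-01 -3.9695e+01 -2.8742e+01 -4.8600e-01 -1.8000e-02 -1.3400e-01]
```

jog_arm(moves=[[8,0,0,0,0.6],[8,0,0,0,0.6]])

```text
t: 8.9
eef_pos: [0.5728, 0.0695, 0.0971]
tool_rot: [-0.0, 0.377, 0.926, 0.0]
ft_force: [0.1, 2.2, 6.0]
grip_width: 0.0117
grip_force: 17.5
```

```bash
python3 st.py
```

```text
t 8.9 p [572.8  69.5  97.1] xang 135.69 F [0.07 2.24 6.  ] T [ 0.212  0.095 -0.042] w 11.7 gf 17.5 tq [-9.4400e-01 -3.9689e+01 -2.8741e+01 -4.9100e-01 -1.8000e-02 -1.1900e-01]
```

jog_arm(moves=[[8,0,0,0,0.6],[8,0,0,0,0.6]])

```text
t: 9.1
eef_pos: [0.5728, 0.0695, 0.0971]
tool_rot: [-0.0, 0.372, 0.928, 0.0]
ft_force: [-0.1, 1.4, 5.7]
grip_width: 0.0121
grip_force: 17.5
```

```bash
python3 st.py
```

```text
t 9.1 p [572.8  69.5  97.1] xang 136.28 F [-0.15  1.4   5.68] T [ 0.256  0.109 -0.059] w 12.1 gf 17.5 tq [-9.7700e-01 -3.9652e+01 -2.8727e+01 -4.9800e-01 -2.8000e-02 -1.1400e-01]
```

jog_arm(moves=[[8,0,0,0,0.5],[8,0,0,0,0.5]])

```text
t: 9.3
eef_pos: [0.5728, 0.0695, 0.0971]
tool_rot: [-0.0, 0.368, 0.93, 0.0]
ft_force: [-0.6, 2.0, 5.2]
grip_width: 0.0118
grip_force: 17.5
```

```bash
python3 st.py
```

```text
t 9.3 p [572.8  69.5  97.1] xang 136.78 F [-0.61  2.02  5.16] T [ 0.289  0.156 -0.093] w 11.8 gf 17.5 tq [-9.5500e-01 -3.9670e+01 -2.8717e+01 -5.0800e-01 -2.1000e-02 -1.1900e-01]
```

jog_arm(moves=[[8,0,0,0,0.4],[8,0,0,0,0.4]])

```text
t: 9.5
eef_pos: [0.5728, 0.0696, 0.0971]
tool_rot: [-0.0, 0.365, 0.931, 0.0]
ft_force: [0.4, 1.5, 6.2]
grip_width: 0.0118
grip_force: 17.5
```

```bash
python3 st.py
```

```text
t 9.5 p [572.8  69.6  97.1] xang 137.17 F [0.42 1.54 6.21] T [ 0.233  0.106 -0.144] w 11.8 gf 17.5 tq [-8.7700e-01 -3.9686e+01 -2.8708e+01 -5.3100e-01 -1.3000e-02 -1.6000e-01]
```

jog_arm(moves=[[8,0,0,0,0.3],[8,0,0,0,0.3]])

```text
t: 9.7
eef_pos: [0.5728, 0.0695, 0.0971]
tool_rot: [-0.0, 0.363, 0.932, 0.0]
ft_force: [-0.2, 1.6, 4.0]
grip_width: 0.012
grip_force: 17.5
```

```bash
python3 st.py
```

```text
t 9.7 p [572.8  69.5  97.1] xang 137.46 F [-0.23  1.62  4.01] T [ 0.292  0.15  -0.17 ] w 12.0 gf 17.5 tq [-8.1600e-01 -3.9702e+01 -2.8703e+01 -5.4900e-01  3.0000e-03 -1.9300e-01]
```

jog_arm(moves=[[8,0,0,0,0.2],[8,0,0,0,0.2],[8,0,0,0,0.2]])

```text
t: 10.0
eef_pos: [0.5728, 0.0695, 0.0971]
tool_rot: [-0.0, 0.361, 0.932, 0.0]
ft_force: [-0.3, 1.9, 5.9]
grip_width: 0.0117
grip_force: 17.5
```

```bash
python3 st.py
```

```text
t 10.0 p [572.8  69.5  97.1] xang 137.65 F [-0.32  1.93  5.88] T [ 0.261  0.158 -0.206] w 11.7 gf 17.5 tq [-8.2700e-01 -3.9625e+01 -2.8697e+01 -5.7900e-01 -2.7000e-02 -1.8900e-01]
```

jog_arm(moves=[[8,-0.1,0,0,-4.2],[8,-0.2,0,0,-8.4],[8,-0.3,0,0,-12.6],[8,-0.4,0,0,-16.8],[8,-0.4,0,0,-21]])

```text
t: 10.5
eef_pos: [0.5726, 0.0693, 0.0971]
tool_rot: [-0.0, 0.526, 0.85, -0.0]
ft_force: [-0.0, 1.4, 4.8]
grip_width: 0.0119
grip_force: 17.5
```

jog_arm(moves=[[8,-0.1,0,0,-4.2],[8,-0.2,0,0,-8.4],[8,-0.3,0,0,-12.6],[8,-0.4,0,0,-16.8],[8,-0.4,0,0,-21]])

```text
t: 11.0
eef_pos: [0.5722, 0.0693, 0.0971]
tool_rot: [0.0, 0.672, 0.74, -0.0]
ft_force: [0.6, 1.3, 4.5]
grip_width: 0.0115
grip_force: 17.5
```

jog_arm(moves=[[8,-0.1,0,0,-4.2],[8,-0.2,0,0,-8.4],[8,-0.3,0,0,-12.6],[8,-0.4,0,0,-16.8],[8,-0.4,0,0,-21]])

```text
t: 11.5
eef_pos: [0.5719, 0.0693, 0.0971]
tool_rot: [0.0, 0.796, 0.606, 0.0]
ft_force: [-0.5, -0.1, 4.9]
grip_width: 0.0116
grip_force: 17.5
```

```bash
python3 st.py
```

```text
t 11.5 p [571.9  69.3  97.1] xang 74.54 F [-0.47 -0.08  4.89] T [0.139 0.041 0.108] w 11.6 gf 17.5 tq [ -0.72  -39.833 -28.584  -0.208   0.149  -0.642]
```

jog_arm(moves=[[8,-0.1,0,0,-4.2],[8,-0.2,0,0,-8.4],[8,-0.3,0,0,-12.6],[8,-0.4,0,0,-16.8],[8,-0.4,0,0,-21]])

```text
t: 12.0
eef_pos: [0.5717, 0.0694, 0.0971]
tool_rot: [0.0, 0.893, 0.45, 0.0]
ft_force: [-0.0, 1.5, 4.2]
grip_width: 0.0118
grip_force: 17.5
```

jog_arm(moves=[[8,-0.1,0,0,-4.2],[8,-0.2,0,0,-8.4],[8,-0.3,0,0,-12.6],[8,-0.4,0,0,-16.8],[8,-0.4,0,0,-21]])

```text
t: 12.5
eef_pos: [0.5714, 0.0697, 0.0971]
tool_rot: [-0.0, 0.96, 0.28, 0.001]
ft_force: [1.5, 2.0, 3.6]
grip_width: 0.012
grip_force: 17.5
```

```bash
python3 st.py
```

```text
t 12.5 p [571.4  69.7  97.1] xang 32.49 F [1.53 1.95 3.63] T [ 0.368 -0.106  0.106] w 12.0 gf 17.5 tq [ -1.17  -40.154 -28.395  -0.562   0.444  -0.771]
```

jog_arm(moves=[[36,0,0,0,0],[36,0,0,0,0],[36,0,0,0,0],[36,0,0,5,0],[36,0,0,15,0]])

```text
t: 13.0
eef_pos: [0.57, 0.0691, 0.111]
tool_rot: [-0.0, 0.96, 0.281, -0.001]
ft_force: [0.5, 0.4, 0.4]
grip_width: 0.036
grip_force: 0.0
```

```bash
python3 st.py
```

```text
t 13.0 p [570.   69.1 111. ] xang 32.69 F [0.45 0.39 0.4 ] T [-0.027  0.116  0.038] w 36.0 gf 0.0 tq [-9.0000e-03 -4.1368e+01 -3.1414e+01  3.9000e-02 -3.3100e-01 -6.0000e-03]
```

jog_arm(moves=[[40,0,0,30,0],[50,0,0,65,0],[50,-5,-20,75,0],[50,-15,-52,75,0],[50,-26,-90,75,0]])

```text
t: 13.5
eef_pos: [0.5459, -0.021, 0.1889]
tool_rot: [0.001, 0.959, 0.282, 0.002]
ft_force: [-0.3, -0.8, -0.1]
grip_width: 0.0498
grip_force: 0.0
```

jog_arm(moves=[[50,-13,-38,0,0],[50,-26,-76,0,0],[50,-39,-114,0,0],[50,-52,-152,0,0],[50,-65,-190,0,0]])

```text
t: 14.0
eef_pos: [0.4796, -0.2123, 0.188]
tool_rot: [0.001, 0.96, 0.281, 0.001]
ft_force: [-0.2, -0.9, -0.2]
grip_width: 0.0502
grip_force: 0.0
```

```bash
python3 st.py; python3 - <<'E'
from h import *
t=capture("top");s=capture("scene")
def cr(c,u,v,w,h): return cv2.resize(c["color"][v:v+h,u:u+w,::-1],(400,300),interpolation=cv2.INTER_CUBIC)
cv2.imwrite("pics/d.png",np.vstack([np.hstack([cr(t,212,178,40,30),cr(s,380,165,60,45)]),np.hstack([cr(t,345,210,80,60),cr(s,185,160,80,60)])]))
print(proj(t,[.572,.0693,.123]))
E
```

```text
t 14.0 p [ 479.6 -212.3  188. ] xang 32.69 F [-0.2  -0.93 -0.22] T [-0.054  0.154 -0.043] w 50.2 gf 0.0 tq [  3.816 -35.877 -33.158   0.039   0.169   0.795]
[229.34685891 189.87458396]
```

View pics/d.png

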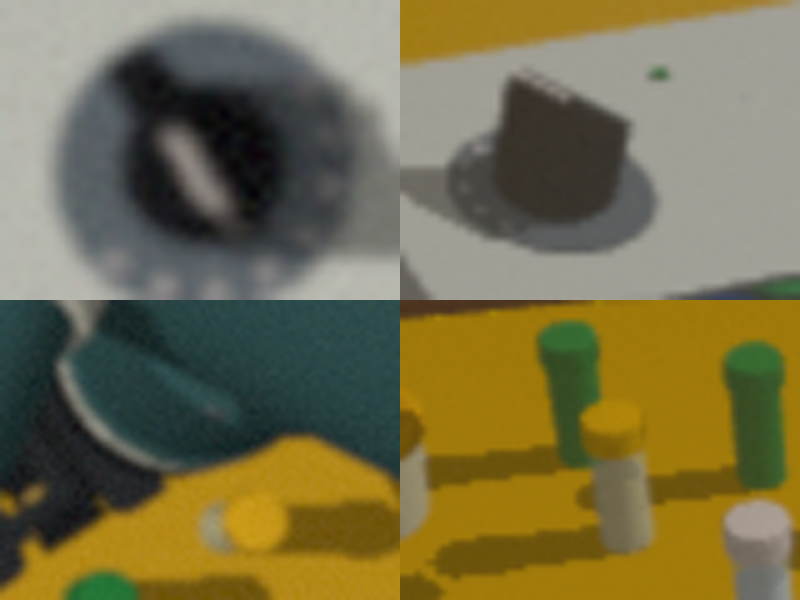

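The pointer has settled in the fifth position, at about -146° in the world frame against -147° expected. Next is the vial.

jog_arm(moves=[[50,-14,-36,0,0],[50,-28,-72,0,0],[50,-36,-89,-20,0],[50,-36,-89,-50,0],[50,-36,-89,-80,0]], force=12)

```text
t: 14.6
eef_pos: [0.4449, -0.3006, 0.1074]
tool_rot: [0.001, 0.96, 0.281, 0.001]
ft_force: [-0.1, -0.0, -0.4]
grip_width: 0.0502
grip_force: 0.0
```

```bash
python3 st.py
```

```text
t 14.6 p [ 444.9 -300.6  107.4] xang 32.6 F [-0.09 -0.03 -0.39] T [-0.004  0.131 -0.001] w 50.2 gf 0.0 tq [-5.0900e-01 -4.0971e+01 -3.2360e+01  1.8000e-02  6.3700e-01 -1.1000e-02]
```

jog_arm(moves=[[50,-1,-0.7,-20,0],[50,-1,-0.7,-40,0],[50,-1,-0.7,-54,0],[50,-1,-0.7,-60,0],[50,-1,-0.7,-60,0]])

```text
t: 15.1
eef_pos: [0.443, -0.2999, 0.0463]
tool_rot: [-0.0, 0.96, 0.281, -0.0]
ft_force: [0.2, 0.4, -0.4]
grip_width: 0.05
grip_force: 0.0
```

jog_arm(moves=[[38,0,0,0,0],[32,0,0,0,0],[28,0,0,0,0],[22,0,0,0,0],[22,0,0,0,0]])

```text
t: 15.6
eef_pos: [0.4438, -0.301, 0.0476]
tool_rot: [0.001, 0.96, 0.281, 0.001]
ft_force: [0.2, -0.1, 3.3]
grip_width: 0.0273
grip_force: 12.0
```

```bash
python3 st.py
```

```text
t 15.6 p [ 443.8 -301.    47.6] xang 32.66 F [ 0.2  -0.12  3.33] T [-0.051  0.131  0.034] w 27.3 gf 12.0 tq [ 3.2000e-02 -3.7911e+01 -2.6996e+01  6.3000e-02  3.8000e-02  1.0000e-03]
```

jog_arm(moves=[[22,0,0,0,0],[22,0,0,10,0],[22,0,0,40,0],[22,0,0,80,0],[22,0,0,120,0]])

```text
t: 16.1
eef_pos: [0.442, -0.2996, 0.1673]
tool_rot: [-0.001, 0.96, 0.281, -0.001]
ft_force: [0.3, -0.5, -0.9]
grip_width: 0.0276
grip_force: 12.0
```

```bash
python3 st.py
```

```text
t 16.1 p [ 442.  -299.6  167.3] xang 32.66 F [ 0.34 -0.48 -0.94] T [-0.104  0.072 -0.008] w 27.6 gf 12.0 tq [ 7.2000e-02 -3.4784e+01 -3.1342e+01  6.6000e-02 -5.3900e-01 -5.0000e-03]
```

jog_arm(moves=[[22,6,25,15,0],[22,14,60,28,0],[22,23.5,98,28,0],[22,33,136,28,0],[22,42.5,174,28,0]])

```text
t: 16.6
eef_pos: [0.4853, -0.1249, 0.1951]
tool_rot: [-0.0, 0.96, 0.281, -0.0]
ft_force: [-0.1, 0.0, 0.3]
grip_width: 0.0271
grip_force: 12.0
```

jog_arm(moves=[[22,9.5,40,0,0],[22,19,80,0,0],[22,28.5,120,0,0],[22,38,160,0,0],[22,47.5,200,0,0]])

```text
t: 17.1
eef_pos: [0.5326, 0.0752, 0.1948]
tool_rot: [-0.0, 0.96, 0.281, -0.0]
ft_force: [0.9, 0.2, -0.2]
grip_width: 0.0271
grip_force: 12.0
```

jog_arm(moves=[[22,9.5,40,0,0],[22,19,80,0,0],[22,26,110,0,0],[22,29,124,0,0],[22,29,124,0,0]])

```text
t: 17.6
eef_pos: [0.5618, 0.1988, 0.1945]
tool_rot: [0.0, 0.959, 0.282, -0.0]
ft_force: [0.1, -0.9, -1.3]
grip_width: 0.0274
grip_force: 12.0
```

jog_arm(moves=[[22,0,0,-15,0],[22,0,0,-30,0],[22,0,0,-38,0],[22,0,0,-40,0],[22,0,0,-40,0]])

```text
t: 18.1
eef_pos: [0.5615, 0.1966, 0.1537]
tool_rot: [0.0, 0.96, 0.281, -0.001]
ft_force: [0.1, -0.3, -0.1]
grip_width: 0.0273
grip_force: 12.0
```

```bash
python3 st.py; python3 - <<'E'
from h import *
t=capture("top");s=capture("scene"); p=readout.get_obs()["eef_pos"]
def cr(c,u,v,w,h): return cv2.resize(c["color"][v:v+h,u:u+w,::-1],(400,300),interpolation=cv2.INTER_CUBIC)
cv2.imwrite("pics/e.png",np.hstack([cr(t,144,168,80,60),cr(s,415,140,80,60)]))
print("well in scene",proj(s,[.5613,.1985,.089]),"vial bottom",proj(s,[p[0],p[1],p[2]-.045]))
E
```

```text
t 18.1 p [561.5 196.6 153.7] xang 32.61 F [ 0.13 -0.31 -0.07] T [-0.051  0.14   0.004] w 27.3 gf 12.0 tq [-5.2000e-02 -4.3136e+01 -3.3031e+01  2.7000e-02 -7.6000e-02 -1.0000e-03]
well in scene [453.74647974 183.28906874] vial bottom [455.74287538 175.93297166]
```

View pics/e.png

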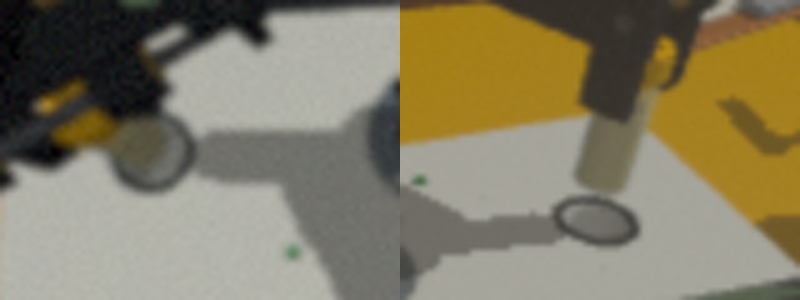

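```bash
python3 st.py; python3 - <<'E'
from h import *
t=capture("top");s=capture("scene"); p=readout.get_obs()["eef_pos"]
for n,c,b in(("top",t,[-.0018,.0018,0]),("scene",s,[0,0,0])):
    for z in(-.045,.011,.027): print(n,z,proj(c,np.array([p[0],p[1],p[2]+z])+b).round(2))
    print("well",proj(c,np.array([.5613,.1985,.089])+b).round(2))
g=s["color"][160:180,440:470].astype(int); print("\n".join(" ".join("%3d"%a for a in r) for r in g[:,:,2]))
E
```

```text
t 18.2 p [562.4 197.2 155. ] xang 32.63 F [ 0.03  0.43 -0.7 ] T [-0.016  0.144 -0.   ] w 27.2 gf 12.0 tq [-8.0000e-02 -4.3114e+01 -3.3045e+01  2.6000e-02 -4.4000e-02 -1.0000e-03]
top -0.045 [170.33 195.28]
top 0.011 [159.91 189.54]
top 0.027 [156.64 187.74]
well [173.5  197.85]
scene -0.045 [455.99 175.81]
scene 0.011 [462.36 154.11]
scene 0.027 [464.28 147.58]
well [453.75 183.29]
 27  30  30  30  32  30  30  33  28  29  30  39  41  44  45  43  44  46  44  46  46  51  67  81  85  84  62  39  32  31
 28  31  29  31  31  32  31  30  29  32  28  33  37  45  48  45  45  47  45  46  47  52  69  83  87  88  56  37  31  26
 29  28  30  32  34  31  32  35  38  41  43  50  60  63  62  55  49  46  47  45  49  57  78  85  90  80  52  33  32  31
 30  33  39  43  50  53  60  73  87  91  94 113 133 111  84  74  67  59  52  48  56  69  82  89  91  65  40  33  34  33
 63  72  88  94 110 118 135 142 144 145 145 148 142 106  82  79  79  78  76  66  67  78  85  91  90  61  36  32  33  29
141 143 143 145 148 150 152 154 154 155 153 152 134  96  80  79  82  81  83  81  81  83  87  93  89  59  37  34  31
[... 984 characters left out ...]
 155 155 156 155 148 114  87  82  83  83  85  84  85  85  88  97 127 150 154 155 155 155 155 155 155
156 155 155 155 155 155 155 155 155 150 119  90  81  82  84  84  85  85  86  89 102 133 151 155 155 155 155 154 155 156
154 155 154 155 155 156 156 154 155 154 139 113  92  85  84  84  84  84  87  92 110 144 154 155 156 155 154 155 156 156
155 155 155 155 155 156 155 155 155 154 151 139 122 104  95  90  89  88  91 102 128 150 156 154 156 156 155 154 155 156
155 156 155 155 155 155 155 155 152 152 150 147 143 137 127 118 115 116 125 138 150 155 156 155 155 155 156 156 155 155
155 156 155 155 155 155 153 147 122 111 104  97  95  95  96 116 117 131 144 151 154 155 156 156 155 155 156 156 156 155
```

jog_arm(moves=[[22,2,2.3,-5,0],[22,2,2.3,-10,0],[22,2,2.3,-14,0],[22,2,2.3,-16,0],[22,2,2.3,-16,0]])

```text
t: 18.8
eef_pos: [0.5636, 0.1998, 0.1379]
tool_rot: [0.0, 0.96, 0.281, -0.001]
ft_force: [-0.4, -0.2, -0.8]
grip_width: 0.0273
grip_force: 12.0
```

```bash
python3 st.py; python3 - <<'E'
from h import *
t=capture("top");s=capture("scene")
def cr(c,u,v,w,h): return cv2.resize(c["color"][v:v+h,u:u+w,::-1],(400,300),interpolation=cv2.INTER_CUBIC)
cv2.imwrite("pics/f.png",np.hstack([cr(t,154,178,40,30),cr(s,435,160,40,30)]))
E
```

```text
t 18.8 p [563.6 199.8 137.9] xang 32.68 F [-0.37 -0.24 -0.83] T [-0.022  0.15  -0.052] w 27.3 gf 12.0 tq [ 8.0000e-03 -4.4214e+01 -3.3070e+01  3.1000e-02 -1.0800e-01  0.0000e+00]
```

View pics/f.png

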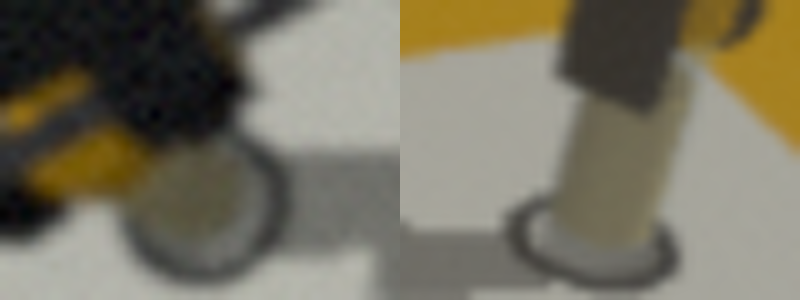

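jog_arm(moves=[[22,-0.3,-1.2,0,0],[22,-0.3,-1.2,-3,0],[22,-0.3,-1.2,-5,0],[22,-0.3,-1.2,-6,0]])

```text
t: 19.3
eef_pos: [0.5636, 0.1986, 0.1324]
tool_rot: [-0.0, 0.96, 0.281, -0.0]
ft_force: [-0.2, 0.0, 2.7]
grip_width: 0.0276
grip_force: 12.0
```

```bash
python3 st.py
```

```text
t 19.3 p [563.6 198.6 132.4] xang 32.66 F [-0.22  0.02  2.68] T [-0.016  0.182  0.025] w 27.6 gf 12.0 tq [-5.9000e-02 -4.4003e+01 -3.2703e+01 -3.0000e-03 -1.4100e-01 -0.0000e+00]
```

jog_arm(moves=[[22,0,0,-1,0],[22,0,0,-2,0],[22,0,0,-3,0]])

```text
t: 19.6
eef_pos: [0.5652, 0.1996, 0.1318]
tool_rot: [-0.0, 0.96, 0.281, 0.002]
ft_force: [-1.0, 1.7, 9.3]
grip_width: 0.0271
grip_force: 12.0
```

```bash
python3 st.py
```

```text
t 19.6 p [565.2 199.6 131.8] xang 32.66 F [-0.99  1.71  9.28] T [0.265 0.367 0.025] w 27.1 gf 12.0 tq [-1.3090e+00 -3.8577e+01 -2.8378e+01 -5.7000e-01 -2.9800e-01  1.4000e-02]
```

jog_arm(moves=[[22,0,0,3,0],[22,0,1.5,3,0],[22,0,1.5,0,0],[22,0,1.5,0,0]])

```text
t: 20.0
eef_pos: [0.5631, 0.1999, 0.1286]
tool_rot: [0.0, 0.96, 0.281, -0.001]
ft_force: [-0.4, 0.1, -1.2]
grip_width: 0.0273
grip_force: 12.0
```

```bash
python3 st.py
```

```text
t 20.0 p [563.1 199.9 128.6] xang 32.67 F [-0.41  0.15 -1.25] T [-0.079  0.188 -0.019] w 27.3 gf 12.0 tq [ 2.9000e-02 -4.4888e+01 -3.3244e+01  3.7000e-02 -1.4900e-01  2.0000e-03]
```

jog_arm(moves=[[22,0,0,-2,0],[22,0,0,-4,0],[22,0,0,-6,0],[22,0,0,-8,0],[22,0,0,-10,0]])

```text
t: 20.5
eef_pos: [0.5638, 0.2001, 0.1195]
tool_rot: [-0.0, 0.96, 0.281, -0.0]
ft_force: [-0.2, 1.0, -0.8]
grip_width: 0.0271
grip_force: 12.0
```

```bash
python3 st.py
```

```text
t 20.5 p [563.8 200.1 119.5] xang 32.67 F [-0.19  0.95 -0.78] T [-0.013  0.089  0.01 ] w 27.1 gf 12.0 tq [-2.1000e-02 -4.4715e+01 -3.2423e+01  2.0000e-02 -4.2000e-02 -0.0000e+00]
```

jog_arm(moves=[[22,0,0,-2,0],[22,0,0,-4,0],[22,0,0,-6,0],[22,0,0,-8,0],[22,0,0,-10,0]])

```text
t: 21.0
eef_pos: [0.5638, 0.2002, 0.1095]
tool_rot: [-0.0, 0.96, 0.281, 0.0]
ft_force: [-0.0, 0.0, 0.3]
grip_width: 0.0272
grip_force: 12.0
```

```bash
python3 st.py
```

```text
t 21.0 p [563.8 200.2 109.5] xang 32.67 F [-0.03  0.04  0.28] T [-0.036  0.116 -0.038] w 27.2 gf 12.0 tq [-2.8000e-02 -4.4960e+01 -3.2088e+01  1.6000e-02 -4.9000e-02 -0.0000e+00]
```

jog_arm(moves=[[22,0,0,-2,0],[22,0,0,-4,0],[22,0,0,-6,0],[22,0,0,-8,0],[22,0,0,-10,0]])

```text
t: 21.5
eef_pos: [0.5638, 0.2002, 0.0996]
tool_rot: [-0.0, 0.96, 0.281, 0.0]
ft_force: [0.7, 0.0, 0.2]
grip_width: 0.0273
grip_force: 12.0
```

```bash
python3 st.py
```

```text
t 21.5 p [563.8 200.2  99.6] xang 32.67 F [0.69 0.04 0.16] T [-0.025  0.172 -0.009] w 27.3 gf 12.0 tq [-2.6000e-02 -4.5200e+01 -3.1718e+01  1.6000e-02 -4.8000e-02 -0.0000e+00]
```

jog_arm(moves=[[22,0,0,-0.5,0],[22,0,0,-1,0],[22,0,0,-1.5,0]])

```text
t: 21.8
eef_pos: [0.5639, 0.2002, 0.0983]
tool_rot: [-0.0, 0.96, 0.281, 0.0]
ft_force: [0.9, -1.2, 1.4]
grip_width: 0.0273
grip_force: 12.0
```

```bash
python3 st.py
```

```text
t 21.8 p [563.9 200.2  98.3] xang 32.67 F [ 0.86 -1.25  1.36] T [-0.084  0.097 -0.015] w 27.3 gf 12.0 tq [-4.4000e-02 -4.5073e+01 -3.1601e+01  7.0000e-03 -8.5000e-02 -0.0000e+00]
```

jog_arm(moves=[[22,0,0,-0.5,0],[22,0,0,-1,0],[22,0,0,-1,0]])

```text
t: 22.1
eef_pos: [0.5638, 0.2001, 0.0972]
tool_rot: [0.0, 0.96, 0.281, -0.0]
ft_force: [-1.0, 0.7, -1.2]
grip_width: 0.0274
grip_force: 12.0
```

```bash
python3 st.py
```

```text
t 22.1 p [563.8 200.1  97.2] xang 32.67 F [-0.96  0.74 -1.22] T [-0.024  0.144 -0.   ] w 27.4 gf 12.0 tq [-1.2000e-02 -4.5181e+01 -3.1639e+01  2.3000e-02 -9.0000e-02  0.0000e+00]
```

jog_arm(moves=[[22,0,0,-0.4,0],[22,0,0,-0.8,0],[22,0,0,-0.8,0]])

```text
t: 22.4
eef_pos: [0.564, 0.2002, 0.0967]
tool_rot: [0.0, 0.96, 0.281, 0.0]
ft_force: [-0.5, 0.7, 0.6]
grip_width: 0.0271
grip_force: 12.0
```

```bash
python3 st.py
```

```text
t 22.4 p [564.  200.2  96.7] xang 32.67 F [-0.47  0.7   0.63] T [-0.12   0.151 -0.053] w 27.1 gf 12.0 tq [ 1.6000e-02 -4.4372e+01 -3.1074e+01  3.2000e-02 -1.6400e-01 -0.0000e+00]
```

jog_arm(moves=[[22,0,0,-0.4,0],[22,0,0,-0.8,0],[22,0,0,-0.8,0]])

```text
t: 22.7
eef_pos: [0.5642, 0.2003, 0.0966]
tool_rot: [-0.0, 0.96, 0.281, 0.0]
ft_force: [-1.7, -0.9, 5.0]
grip_width: 0.0273
grip_force: 12.0
```

```bash
python3 st.py
```

```text
t 22.7 p [564.2 200.3  96.6] xang 32.67 F [-1.72 -0.93  5.01] T [-0.133  0.437 -0.011] w 27.3 gf 12.0 tq [-5.6000e-02 -4.1845e+01 -2.9841e+01 -6.0000e-03 -6.4200e-01 -8.0000e-03]
```

jog_arm(moves=[[29,0,0,0.5,0],[34,0,0,0.8,0],[42,0,0,0.8,0],[42,0,0,0.8,0],[42,0,0,6,0]])

```text
t: 23.2
eef_pos: [0.563, 0.1999, 0.1007]
tool_rot: [0.0, 0.96, 0.281, -0.001]
ft_force: [-0.0, 0.4, -0.2]
grip_width: 0.042
grip_force: 0.0
```

jog_arm(moves=[[42,0,0,20,0],[42,0,0,40,0],[42,0,0,70,0],[42,-10,-45,100,0],[42,-20,-90,120,0]])

```text
t: 23.7
eef_pos: [0.5456, 0.115, 0.2219]
tool_rot: [0.0, 0.959, 0.283, 0.001]
ft_force: [0.5, -0.7, 0.9]
grip_width: 0.0422
grip_force: 0.0
```

jog_arm(moves=[[42,-10,-45,0,0],[42,-20,-90,0,0],[42,-30,-135,0,0],[42,-40,-180,0,0],[42,-40,-180,0,0]])

```text
t: 24.2
eef_pos: [0.5037, -0.0697, 0.22]
tool_rot: [0.001, 0.96, 0.279, -0.0]
ft_force: [-0.1, 0.4, 0.3]
grip_width: 0.0421
grip_force: 0.0
```

```bash
python3 st.py; python3 - <<'E'
from h import *
t=capture("top");s=capture("scene")
def cr(c,u,v,w,h): return cv2.resize(c["color"][v:v+h,u:u+w,::-1],(400,300),interpolation=cv2.INTER_CUBIC)
cv2.imwrite("pics/g.png",np.vstack([np.hstack([cr(t,140,150,120,90),cr(s,380,150,100,75)]),np.hstack([cr(t,0,0,640,400),cr(s,0,0,640,400)])]))
print("cap top pred home",proj(s,[.5615,.199,.123]))
E
```

```text
t 24.2 p [503.7 -69.7 220. ] xang 32.34 F [-0.13  0.45  0.34] T [-0.03   0.123 -0.006] w 42.1 gf 0.0 tq [-1.5090e+00 -3.2990e+01 -3.4803e+01 -3.6800e-01 -9.0000e-03 -5.0700e-01]
cap top pred home [457.68910317 170.74539573]
```

View pics/g.png

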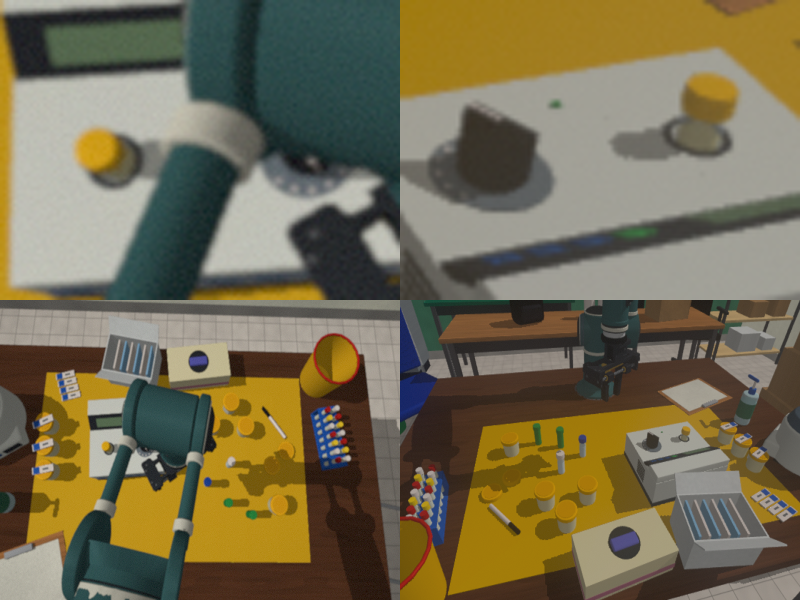

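The vial is upright and home: its cap top appears at scene pixel (457,170), against (457.7,170.7) predicted. The knob is in the fifth position and nothing else has moved.

jog_arm(moves=[[42,0,0,0,0],[42,0,0,0,0],[42,0,0,0,0]])

```text
t: 24.6
eef_pos: [0.5051, -0.0639, 0.2194]
tool_rot: [-0.0, 0.959, 0.282, -0.0]
ft_force: [0.4, -0.9, -0.9]
grip_width: 0.0418
grip_force: 0.0
```

```bash
python3 -c "
from bench import hand_in
print(hand_in())"
```

```text
the job is handed in; nothing more can be done
None
```

The job is handed in at 24.6 s: the selector was turned to its stop (about 0.1 N m on it), then set four clicks clockwise from the first position, and the yellow-capped vial is fully home in the well, with everything released and no other object seen to have moved.

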